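Brush out the tall canister, hang up the brush and put the lid on

TASK

Take the bottle brush out of its stand and brush out the tall open canister: push the bristles right down to the bottom three times, drawing them back up to the mouth after each push. Then hang the brush back in the fork of its stand, and finally set the lid on the canister so that it sits properly on the rim. Leave the canister standing where it is and do not disturb the other things.

Things in the scene. Friction and masses are not known exactly. Their poses are not given: they have to be found in the camera images.
- bottle_brush: bottle brush, 187 mm long, hanging upright in the stand at the start; round about its long z axis. Origin at the lower tip of the bristles (z up the handle). White bristle head 49 mm diameter from 0 to 62 mm, steel stem 9 mm diameter, thin steel collar disc 32 mm diameter from 115 to 119 mm, pale wooden handle 16 to 18 mm diameter from 119 to 187 mm. 90 g
- brush_collar (a point): centre of the underside of the brush's collar disc, 115 mm above the brush's tip; this face rests on the fork
- brush_grip (a point): point on the axis of the brush's wooden handle to grip, 160 mm above the brush's tip
- brush_stand: fixed steel stand, origin midway between the fork's prongs at worktop level. Foot 130 x 90 x 10 mm; a 14 mm post stands 62 mm behind the origin (+x) and carries a level two-pronged fork, top face 140 mm above the worktop; prongs 8 mm thick, 12 mm wide, reaching from x = +56 to -32 mm. Its -x side faces roughly to the robot
- stand_hook (a point): point in the middle of the fork's 18 mm gap, level with its top face, where the brush's collar rests; axes as the stand's. The gap runs along x and is open at the -x end: the brush's stem leaves and enters there, sideways; the bristle head does not pass up through the fork
- canister: tall open canister of plain light metal, 76 mm outer diameter, 100 mm tall, wall 4 mm, so 68 mm inside; inner floor 6 mm above its underside. Origin at the centre of its underside, z up. Loose, about 0.6 kg
- canister_mouth (a point): centre of the canister's mouth, level with the rim, 100 mm above its underside
- canister_lid: the tall canister's lid, lying right way up on the worktop. Origin at the centre of its underside, z up: black plug 60 mm diameter from 0 to 8 mm (goes inside the mouth), metal disc 82 mm diameter from 8 to 13 mm (rests on the rim; then the origin is 92 mm above the canister's underside), round wooden knob 22 mm diameter from 16 to 43 mm. 100 g
- lid_knob (a point): point on the axis of the lid's knob, 32 mm above the lid's underside
- squat_canister: bystander: shorter, wider canister of the same set with its lid on, 96 mm diameter (lid 102 mm), 100 mm tall with the knob; origin at the centre of its underside
- tumbler_b: bystander: empty clear glass tumbler, 77 mm diameter, 99 mm tall; origin at the centre of its underside
- sugar_shaker: bystander: glass shaker with a grey cap, 44 mm diameter, 90 mm tall; origin at the centre of its underside
- jigger_copper: bystander: copper jigger of hourglass shape, 43 mm diameter, 84 mm tall; origin at the centre of its underside
Mind the look-alikes: they are no part of the job. What is shaped like the canister_lid but orange is not meant.

How it is judged:
By the outcome, as a careful person would: the job done as asked, in the order asked, and still so for the second after the job is handed in, with the robot touching nothing.
It also fails if it takes over 72 s, if anything falls off the work surface, if the arm or the gripper's body presses on something with over 40 N, if the wrist force passes 120 N, or if a joint passes its speed limit or range.

ROBOT

A 6-joint arm with a two-finger parallel gripper is mounted at the origin on a cart in front of the work surface, level with it; the furniture and walls round the work are solid. World frame = base frame: x ahead of the robot, y to its left, z up, the work surface at z = 0. Lengths are in m, angles in rad, forces in N, time in s.
With the tool pointing down it reaches from about 0.35 to 0.775 m from the base axis. Payload 7.3 kg.
Tool frame: the origin (TCP) lies between the finger pads; the fingertips stand 8 mm ahead of it and the grasp point (between the pads) lies 11 mm behind it; z points along the fingers, y is the direction in which the jaws open and shut (so a half turn about z gives the same grasp; the last joint's range is limited). The gripper opens to 92 mm and grips with 3 to 60 N. Pads are 19 mm wide; open, the fingers measure 130 mm over their backs; the gripper's body (75 mm by 190 mm) begins 47 mm behind the grasp point.
Start: joints at [-1.451, 0.342, 1.524, -0, 1.275, -0.146], TCP at [0.138, -0.507, 0.235] pointing down, gripper open.
Joint ranges: [-2.53, 2.53], [-0.77, 2.02], [0.04, 2.7], [-1, 4.14], [0.28, 2.66], [-3.11, 3.11]. Speed limits (rad/s): [2.57, 2.57, 3.14, 3.14, 3.14, 3.14].

INTERFACE

Orientations are given as a rotation vector (axis times angle).
In Python, from cell import observe, capture, camera_info, sign_off, boxes_of, tip_of gives the robot as it stands.
- The arm moves only by the tool arm_command, never from a script. Its argument "targets" is a list of rows, each a list of 7 numbers: the shift along the tool's x, y, z in m, then the turn, a rotation vector about the tool's x, y, z in degrees, then the closure in counts, from 0 (fully open) to 255 (shut). In form: [[dx, dy, dz, rx, ry, rz, fingers], ...]. A call has 1 to 12 rows; each row shifts and turns the commanded pose from where the row before left it, along the tool's axes as they then stand; what a row does not reach is not made up. A row lasts 1/10 s, in which the tool goes at most 50 mm and 8.59 degrees, less where a joint would pass 70% of its speed; a pose out of reach is approached as far as the arm can. A call is refused whole if a number of a shift passes 0.05 or a number of a turn 8.59, either way. A call with a gripper value outside its range is refused whole. The fingers move at their own pace and stop on an object; the grip force is fixed at half the most. Time passes only in rows, so rows that do not move let the fingers close. It gives the time, the measured TCP pose, the force and the opening at its end, in the units of the state.
- observe(): the state, without advancing time (a new reading comes with each control period).
- capture(name): name is "scene" or "top" or "wrist"; returns (picture, depth): 420x560x3 uint8, blue, green, red; 420x560 float32, m along the optical axis (not along the pixel's ray), 0 where there is no reading.
- camera_info(name): a dict with "mtx" (3x3 intrinsics, pixels), "camera_from_world" (4x4, takes a point from world to camera coordinates). Camera axes: x right, y down, z forward; pixel columns grow to the right and rows downward; lengths in m; the calibration is good to about 2 mm. A picture is of the moment at which its call begins: read the wrist's pose just before it. camera_info takes no time and is no camera call; for the wrist camera it gives the pose at the moment of the call.
- sign_off(): hands the job in, once; it reports no verdict.
Trained networks look in the newest picture that a camera, given by its name, has taken for a name from the list of things; names that differ only in an ending like _2 or _b are one class to them, and where a whole thing is asked for, a point or a joint stands for the part that bears it (a point fixed in the world has none). Each returns a list of dicts, best first, with "confidence" (0 to 1); they miss things now and then, are a little off and sometimes report something else, mostly with a low value. They report only what shows in the picture. A call takes as long as a camera call. They do not tell look-alikes from the thing itself.
- boxes_of(camera, thing): "at" ([x, y, z] in m, in the coordinates of the camera as it stood for that picture, good to about 4 mm: the middle of the surface that is visible of it).
- tip_of(camera, thing): "at" ([x, y, z] in m, in the coordinates of the camera as it stood for that picture, good to about 4 mm: a listed point, or the origin of a listed thing).
The state is a dict: "time": time; "joint_pos": joint angles; "joint_velocities": joint speeds; "effort": joint torques, N m; "tool_pos": TCP position; "tool_rot": TCP orientation; "ft_force": force on the tool from outside, world axes, zero at the start; "torque": the same for the moment, N m; "opening": finger opening in m.
Only numpy, scipy, OpenCV 4.12 (cv2) and the standard library are available. Lean on these libraries where they do the work, as an engineer would, in place of code of your own. Each camera call takes 0.05 s, during which the arm holds its last target. There are 200 camera calls.

## Working session

There is one attempt and no reset: what is moved stays moved. The work goes in short steps, Python scripts to look and compute and a tool call to move; the robot and the scene stay as the last step left them, time stands still between calls to the robot, and variables do not carry over. Pictures are saved under pics/ and viewed, about 8 in all and at most 12, crops included, and the job is handed in when it is done.

Besides the shell and the picture viewer there is one more tool, called after ">>>" as name([rows], argument=value, ...), one row to a line, values as JSON. arm_command: Moves the arm, as the interface text tells. Its arguments: {"type":"object","properties":{"targets":{"type":"array","items":{"type":"array","items":{"type":"number"}}}},"required":["targets"]}

```bash
mkdir -p pics; cat > h.py <<'E'
import numpy as np, cv2
from cell import *
from scipy.spatial.transform import Rotation as R
def snap(c):
    p,d=capture(c); i=camera_info(c); return p,d,np.array(i["mtx"]),np.array(i["camera_from_world"])
def world(T,at): return (np.linalg.inv(T)@np.r_[at,1])[:3]
def pix(K,at): q=K@np.array(at); return (q[:2]/q[2]).round().astype(int)
def cloud(d,K,T):
    v,u=np.mgrid[:d.shape[0],:d.shape[1]]
    P=np.stack([(u-K[0,2])/K[0,0]*d,(v-K[1,2])/K[1,1]*d,d,np.ones_like(d)],-1)
    W=P@np.linalg.inv(T).T
    W=W[...,:3]; W[d<=0]=np.nan; return W
E
python3 - <<'E'
from h import *
s=observe(); print(s["time"],s["tool_pos"],s["tool_rot"],s["opening"])
for c in ["scene","top"]:
    p,d,K,T=snap(c); np.savez(f"{c}.npz",p=p,d=d,K=K,T=T)
    for f,names in ((tip_of,["brush_collar","brush_grip","stand_hook","brush_stand","canister","canister_mouth","lid_knob","canister_lid"]),(boxes_of,["squat_canister","tumbler_b","sugar_shaker","jigger_copper"])):
        for n in names:
            for r in f(c,n)[:3]:
                print(c,n,round(r["confidence"],2),world(T,r["at"]).round(3),pix(K,r["at"]))
    cv2.imwrite(f"pics/{c}.png",p)
E
```

```text
0.0 [ 0.13785122 -0.50615888  0.23407512] [-3.11239926e+00 -4.16086373e-01  6.36737355e-05] 0.09183465663843567
scene brush_collar 0.66 [0.539 0.284 0.139] [202 288]
scene brush_grip 0.82 [0.542 0.287 0.183] [196 272]
scene stand_hook 0.7 [0.541 0.286 0.142] [200 286]
scene brush_stand 0.77 [ 0.542  0.287 -0.003] [209 329]
scene canister 0.83 [ 0.566 -0.036 -0.002] [306 245]
scene canister_mouth 0.91 [ 0.561 -0.033  0.094] [308 219]
scene canister_mouth 0.7 [0.54  0.286 0.14 ] [201 288]
scene canister_mouth 0.57 [ 0.756 -0.294 -0.002] [318 172]
scene lid_knob 0.83 [ 0.533 -0.237  0.026] [365 207]
scene lid_knob 0.64 [ 0.665 -0.191  0.029] [318 192]
scene lid_knob 0.56 [ 0.394 -0.227  0.031] [408 234]
scene canister_lid 0.93 [ 0.526 -0.245 -0.   ] [368 214]
scene canister_lid 0.87 [ 0.396 -0.228 -0.006] [405 243]
scene canister_lid 0.86 [ 0.662 -0.192 -0.006] [319 201]
scene squat_canister 0.92 [0.779 0.133 0.072] [199 214]
scene tumbler_b 0.56 [ 0.745 -0.     0.067] [249 198]
scene sugar_shaker 0.77 [ 0.753 -0.09   0.048] [272 188]
scene sugar_shaker 0.22 [0.776 0.135 0.069] [199 216
[... 419 characters left out ...]
97 226]
top canister_mouth 0.69 [ 0.56  -0.037  0.102] [298 223]
top canister_mouth 0.37 [0.541 0.286 0.186] [184 222]
top lid_knob 0.81 [ 0.398 -0.226  0.029] [358 281]
top lid_knob 0.74 [ 0.532 -0.241  0.034] [363 237]
top lid_knob 0.72 [ 0.666 -0.192  0.029] [348 195]
top canister_lid 0.8 [ 0.399 -0.231 -0.001] [359 281]
top canister_lid 0.78 [ 0.534 -0.237 -0.003] [361 238]
top canister_lid 0.65 [ 0.666 -0.191 -0.004] [346 197]
top squat_canister 0.8 [0.791 0.117 0.075] [250 150]
top tumbler_b 0.68 [ 0.768 -0.008  0.05 ] [290 160]
top tumbler_b 0.16 [0.536 0.275 0.084] [194 229]
top sugar_shaker 0.77 [ 0.752 -0.101  0.069] [320 164]
top jigger_copper 0.75 [ 0.76  -0.296  0.042] [381 166]
```

View pics/scene.png

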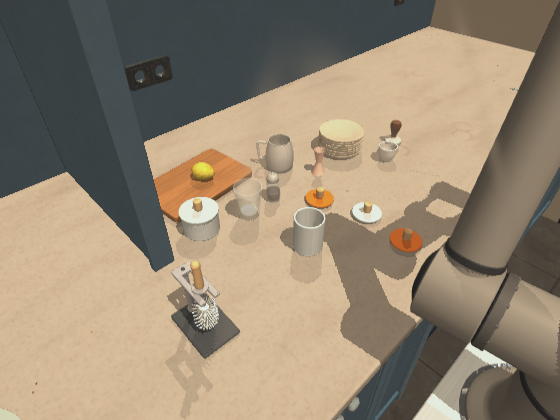

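View pics/top.png

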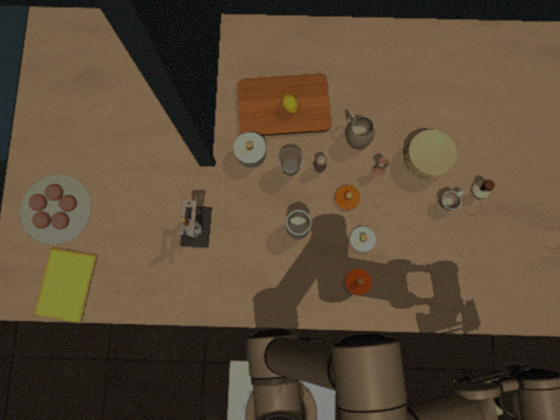

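The scene view shows the canister at (308,230), the brush in its stand at (200,290) and the squat canister at (199,216). The three lid-shaped things, by top-view pixel, are orange (347,196), white/metal (362,239) and orange (358,281). I choose the metal one at (362,239), which is (367,212) in the scene view. Next I'll crop in on it and measure the fork yaw and the pillar.

```bash
python3 - <<'E'
from h import *
z=np.load("scene.npz"); t=np.load("top.npz")
a=cv2.resize(z["p"][170:270,290:440],None,fx=2.66,fy=3,interpolation=2); b=cv2.resize(t["p"][170:310,140:400],None,fx=1.54,fy=2.14,interpolation=2)
cv2.imwrite("pics/crop.png",np.hstack([a,b]))
for n,q in (("scene",z),("top",t)):
    W=cloud(q["d"],q["K"],q["T"]); P=W.reshape(-1,3); P=P[~np.isnan(P).any(1)]
    def sel(xa,xb,ya,yb,za,zb): return P[(P[:,0]>xa)&(P[:,0]<xb)&(P[:,1]>ya)&(P[:,1]<yb)&(P[:,2]>za)&(P[:,2]<zb)]
    F=sel(.45,.7,.2,.38,.128,.15); c=F[:,:2].mean(0); u,s,vt=np.linalg.svd(F[:,:2]-c); print(n,"fork",len(F),c,s,vt[0],np.ptp((F[:,:2]-c)@vt[0]), F.min(0),F.max(0))
    G=sel(.45,.7,.2,.38,.0065,.02); 
    if len(G)>5: print("foot",len(G),cv2.minAreaRect(G[:,:2].astype(np.float32)))
    L=sel(.45,.9,.1,.5,.25,.6); print("pillar",len(L),L.min(0) if len(L) else 0,L.max(0) if len(L) else 0)
    for nm,(x,y),za,zb in (("can",(.562,-.035),.09,.11),("lid",(.533,-.24),.009,.02),("knob",(.533,-.24),.038,.05)):
        G=sel(x-.06,x+.06,y-.06,y+.06,za,zb); print(nm,len(G),cv2.minEnclosingCircle(G[:,:2].astype(np.float32)) if len(G) else 0,np.median(G[:,2]) if len(G) else 0)
i=camera_info("wrist"); s=observe()
Tc=np.linalg.inv(np.array(i["camera_from_world"])); Rt=R.from_rotvec(s["tool_rot"]).as_matrix()
print("cam in tool",Rt.T@(Tc[:3,3]-s["tool_pos"]),(Rt.T@Tc[:3,:3]).round(3))
print(Rt.round(3))
E
```

```text
scene fork 690 [0.55695014 0.29082995] [0.88233456 0.34616897] [-0.99994405 -0.01057779] 0.10761341197566764 [0.50693219 0.26449543 0.12934336] [0.61425521 0.30887885 0.14997468]
foot 1618 ((0.5545528531074524, 0.2871904671192169), (0.08949048072099686, 0.13058483600616455), 88.26000213623047)
pillar 9590 [0.74967975 0.23488924 0.25004249] [0.89999722 0.29028442 0.59193652]
can 264 ((0.5613732933998108, -0.03682534024119377), 0.03979329764842987) 0.09687640440379242
lid 396 ((0.5293401479721069, -0.2389443963766098), 0.042529281228780746) 0.012002729079425234
knob 35 ((0.5297245383262634, -0.23941168189048767), 0.011038432829082012) 0.04137235457774846
top fork 360 [0.56571921 0.28218603] [0.60885825 0.26073722] [-0.99998901  0.00468739] 0.10456028349979823 [0.50955227 0.26197716 0.1302117 ] [0.61410987 0.30701361 0.14948895]
foot 660 ((0.5745447278022766, 0.2907698452472687), (0.24419112503528595, 0.1781160682439804), 1.5410819053649902)
pillar 2834 [0.75162772 0.23283856 0.25018064] [0.89991915 0.28801617 0.5999788 ]
can 116 ((0.5624333620071411, -0.0372634083032608), 0.038641586899757385) 0.09923074710319812
lid 415 ((0.5323482155799866, -0.260873407125473), 0.05944773182272911) 0.013333934201937181
knob 35 ((0.5291425585746765, -0.24153631925582886), 0.01083845179527998) 0.04264005230001855
cam in tool [ 0.08484859 -0.00058649 -0.14983121] [[ 0.    -0.951 -0.309]
 [ 1.     0.    -0.001]
 [ 0.001 -0.309  0.951]]
[[ 0.965  0.263  0.   ]
 [ 0.263 -0.965 -0.   ]
 [-0.     0.    -1.   ]]
```

View pics/crop.png

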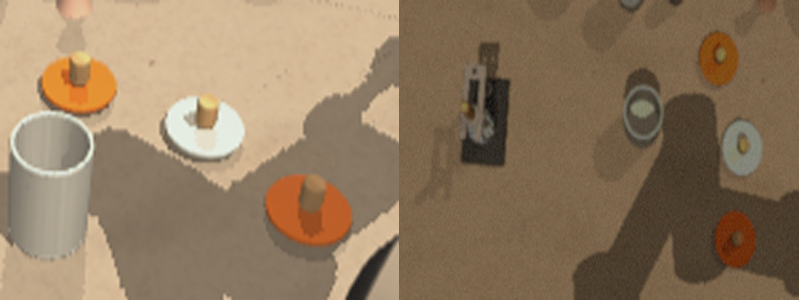

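The crop confirms it: the middle lid, at (205,125) in the crop, is white/metal, and its neighbours are orange. The stand's +x runs within 2° of world x. I'll turn the tool to yaw 0 and approach the stand.

>>> arm_command([
  [0, 0, -0.04, 0, 0, 7.63, 0],
  [0, 0, -0.04, 0, 0, 7.63, 0],
  [0.031, -0.031, 0, 0, 0, 0, 0],
  [0.031, -0.031, 0, 0, 0, 0, 0],
  [0.031, -0.031, 0, 0, 0, 0, 0],
  [0.031, -0.031, 0, 0, 0, 0, 0],
  [0.031, -0.031, 0, 0, 0, 0, 0],
  [0.031, -0.031, 0, 0, 0, 0, 0],
  [0.031, -0.031, 0, 0, 0, 0, 0],
  [0.031, -0.031, 0, 0, 0, 0, 0],
  [0.031, -0.031, 0, 0, 0, 0, 0],
  [0.031, -0.031, 0, 0, 0, 0, 0],
])

```text
time: 2.5
tool_pos: [0.4492, -0.1952, 0.3149]
tool_rot: [3.141, -0.001, 0.001]
ft_force: [0.1, -1.7, 0.5]
opening: 0.0919
```

>>> arm_command([
  [0, -0.04, 0, 0, 0, 0, 0],
  [0, -0.04, 0, 0, 0, 0, 0],
  [0.005, -0.04, 0, 0, 0, 0, 0],
  [0.005, -0.04, 0, 0, 0, 0, 0],
  [0.005, -0.04, 0, 0, 0, 0, 0],
  [0.005, -0.04, 0, 0, 0, 0, 0],
  [0.005, -0.04, 0, 0, 0, 0, 0],
  [0.005, -0.04, 0, 0, 0, 0, 0],
  [0.005, -0.04, 0, 0, 0, 0, 0],
  [0.005, -0.04, 0, 0, 0, 0, 0],
  [0.005, -0.04, 0, 0, 0, 0, 0],
  [0.005, -0.04, 0, 0, 0, 0, 0],
])

```text
time: 3.7
tool_pos: [0.4983, 0.285, 0.3147]
tool_rot: [3.141, -0.001, 0.0]
ft_force: [0.5, -0.0, 0.5]
opening: 0.0919
```

```bash
python3 - <<'E'
from h import *
p,d,K,T=snap("wrist"); cv2.imwrite("pics/w1.png",p)
for n in ["brush_collar","brush_grip","stand_hook","brush_stand"]:
    for r in tip_of("wrist",n)[:2]: print(n,round(r["confidence"],2),world(T,r["at"]).round(4),pix(K,r["at"]))
P=cloud(d,K,T).reshape(-1,3); P=P[~np.isnan(P).any(1)]
def sel(xa,xb,ya,yb,za,zb): return P[(P[:,0]>xa)&(P[:,0]<xb)&(P[:,1]>ya)&(P[:,1]<yb)&(P[:,2]>za)&(P[:,2]<zb)]
for za,zb in ((.134,.1425),(.143,.147),(.160,.18),(.18,.205),(.205,.22)):
    G=sel(.45,.7,.2,.38,za,zb)
    if len(G): print(za,len(G),G.min(0).round(4),G.max(0).round(4),np.median(G,0).round(4),cv2.minAreaRect(G[:,:2].astype(np.float32)))
E
```

```text
brush_collar 0.97 [0.5448 0.2953 0.1356] [276 157]
brush_grip 0.76 [0.5407 0.2961 0.1847] [274 167]
stand_hook 0.97 [0.5425 0.2963 0.1419] [275 160]
stand_hook 0.39 [ 0.5647 -0.0269 -0.0052] [489 134]
brush_stand 0.86 [5.414e-01 2.974e-01 2.000e-04] [276 149]
0.134 2526 [0.5096 0.2714 0.1345] [0.614  0.3162 0.1425] [0.5781 0.2919 0.1389] ((0.5620624423027039, 0.2938293218612671), (0.041933972388505936, 0.10410285741090775), 88.24015808105469)
0.143 162 [0.5319 0.2789 0.143 ] [0.6041 0.3098 0.1448] [0.5488 0.2949 0.1435] ((0.565513014793396, 0.2884480953216553), (0.029813319444656372, 0.07201842963695526), 75.51966857910156)
0.16 47 [0.5448 0.2866 0.1604] [0.5511 0.3026 0.1799] [0.5497 0.2945 0.171 ] ((0.5481446981430054, 0.2948342263698578), (0.005566742736846209, 0.016077613458037376), 4.464102268218994)
0.18 62 [0.5344 0.2862 0.1801] [0.5509 0.302  0.2049] [0.5492 0.2928 0.1949] ((0.5426664352416992, 0.2940640151500702), (0.01658421754837036, 0.015721427276730537), 0.5211789011955261)
0.205 276 [0.5346 0.2862 0.205 ] [0.5503 0.3019 0.2122] [0.5433 0.294  0.2092] ((0.5424665808677673, 0.2940461039543152), (0.015655675902962685, 0.015750542283058167), 89.01496124267578)
```

View pics/w1.png

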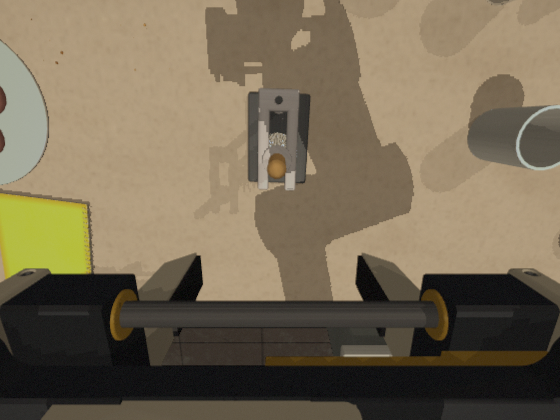

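The wrist view shows the brush handle at (276,165) with the fork opening towards the robot, and the canister at (525,135). The wrist y disagrees with the fixed cameras by 8 mm, probably because the arm was still settling. I'll re-measure with the arm still.

```bash
cat >> h.py <<'E'
def snap(c):
    i=camera_info(c); p,d=capture(c); return p,d,np.array(i["mtx"]),np.array(i["camera_from_world"])
def pts(d,K,T):
    P=cloud(d,K,T).reshape(-1,3); return P[~np.isnan(P).any(1)]
def sel(P,xa,xb,ya,yb,za,zb): return P[(P[:,0]>xa)&(P[:,0]<xb)&(P[:,1]>ya)&(P[:,1]<yb)&(P[:,2]>za)&(P[:,2]<zb)]
E
python3 - <<'E'
from h import *
s=observe(); print(s["time"],s["tool_pos"],s["tool_rot"],s["joint_velocities"])
for c in ["wrist","scene","top"]:
    p,d,K,T=snap(c); P=pts(d,K,T)
    for za,zb in ((.134,.1425),(.16,.2),(.205,.22)):
        G=sel(P,.49,.7,.24,.34,za,zb)
        if len(G): print(c,za,len(G),G.min(0).round(4),G.max(0).round(4))
    G=sel(P,.5,.62,-.09,.02,.09,.105); print("can",len(G),cv2.minEnclosingCircle(G[:,:2].astype(np.float32)) if len(G) else 0)
s=observe(); print(s["time"],s["tool_pos"])
E
```

```text
3.95 [0.49821052 0.28302874 0.31438464] [ 3.14085117e+00 -1.99433261e-04 -8.16079076e-04] [-0.02273508 -0.01521562  0.00841473 -0.00020722 -0.00056497 -0.00022639]
wrist 0.134 2450 [0.5097 0.2652 0.1341] [0.6141 0.3093 0.1425]
wrist 0.16 83 [0.5452 0.2806 0.1601] [0.5517 0.2966 0.1969]
wrist 0.205 293 [0.5347 0.2802 0.205 ] [0.5512 0.2967 0.2125]
can 843 ((0.5624369382858276, -0.0333150215446949), 0.03855247423052788)
scene 0.134 586 [0.5071 0.2639 0.1341] [0.6128 0.3091 0.1425]
scene 0.16 136 [0.5325 0.2807 0.1603] [0.5478 0.2958 0.1997]
scene 0.205 62 [0.5334 0.2789 0.2053] [0.5472 0.2959 0.2126]
can 259 ((0.5615503787994385, -0.035468775779008865), 0.0395662747323513)
top 0.134 144 [0.5208 0.2623 0.134 ] [0.6138 0.3065 0.1425]
top 0.16 18 [0.5342 0.2774 0.1659] [0.5479 0.29   0.1982]
top 0.205 17 [0.5358 0.2773 0.205 ] [0.5447 0.2926 0.2145]
can 120 ((0.5624145865440369, -0.03800073638558388), 0.038556911051273346)
4.1 [0.49847352 0.28217274 0.31493209]
```

>>> arm_command([
  [0.022, -0.003, 0, 0, 0, 0, 0],
  [0.022, -0.002, 0, 0, 0, 0, 0],
  [0, 0, 0.035, 0, 0, 0, 0],
  [0, 0, 0.035, 0, 0, 0, 0],
  [0, 0, 0.035, 0, 0, 0, 0],
  [0, 0, 0.035, 0, 0, 0, 0],
  [0, 0, 0, 0, 0, 0, 150],
  [0, 0, 0, 0, 0, 0, 255],
  [0, 0, 0, 0, 0, 0, 255],
  [0, 0, 0, 0, 0, 0, 255],
  [0, 0, 0, 0, 0, 0, 255],
  [0, 0, 0, 0, 0, 0, 255],
])

```text
time: 5.3
tool_pos: [0.5426, 0.2884, 0.1756]
tool_rot: [-3.141, 0.001, -0.002]
ft_force: [-0.0, 0.1, 1.0]
opening: 0.0487
```

>>> arm_command([
  [0, 0, 0, 0, 0, 0, 255],
  [0, 0, 0, 0, 0, 0, 255],
  [0, 0, 0, 0, 0, 0, 255],
  [0, 0, 0, 0, 0, 0, 255],
  [0, 0, 0, 0, 0, 0, 255],
  [0, 0, 0, 0, 0, 0, 255],
])

```text
time: 5.9
tool_pos: [0.5423, 0.2882, 0.1746]
tool_rot: [3.141, -0.001, -0.0]
ft_force: [0.8, -0.2, -1.4]
opening: 0.0154
```

>>> arm_command([
  [0, 0, -0.004, 0, 0, 0, 255],
  [0, 0, -0.002, 0, 0, 0, 255],
  [-0.015, -0.0005, 0, 0, 0, 0, 255],
  [-0.02, -0.0005, 0, 0, 0, 0, 255],
  [-0.025, -0.0005, 0, 0, 0, 0, 255],
  [-0.03, 0, 0, 0, 0, 0, 255],
  [0, 0, 0, 0, 0, 0, 255],
  [0, 0, -0.03, 0, 0, 0, 255],
  [0, 0, -0.04, 0, 0, 0, 255],
  [0, 0, -0.04, 0, 0, 0, 255],
  [0, 0, -0.01, 0, 0, 0, 255],
  [0, 0, 0, 0, 0, 0, 255],
])

```text
time: 7.1
tool_pos: [0.4534, 0.2901, 0.3024]
tool_rot: [-3.14, 0.001, -0.006]
ft_force: [-0.5, 0.6, -0.7]
opening: 0.0158
```

>>> arm_command([
  [0.007, 0.02, 0, 0, 0, 0, 255],
  [0.012, 0.036, 0, 0, 0, 0, 255],
  [0.012, 0.036, 0, 0, 0, 0, 255],
  [0.012, 0.036, 0, 0, 0, 0, 255],
  [0.012, 0.036, 0, 0, 0, 0, 255],
  [0.012, 0.036, 0, 0, 0, 0, 255],
  [0.012, 0.036, 0, 0, 0, 0, 255],
  [0.012, 0.036, 0, 0, 0, 0, 255],
  [0.012, 0.036, 0, 0, 0, 0, 255],
  [0.006, 0.018, 0, 0, 0, 0, 255],
  [0, 0, 0, 0, 0, 0, 255],
  [0, 0, 0, 0, 0, 0, 255],
])

```text
time: 8.3
tool_pos: [0.5607, -0.0358, 0.2994]
tool_rot: [-3.14, 0.002, 0.004]
ft_force: [0.3, -0.2, -1.2]
opening: 0.0151
```

```bash
python3 - <<'E'
from h import *
s=observe(); print(s["time"],s["tool_pos"],s["tool_rot"])
for c in ["scene","top","wrist"]:
    p,d,K,T=snap(c); P=pts(d,K,T); cv2.imwrite(f"pics/{c}2.png",p)
    G=sel(P,.5,.62,-.09,.02,.085,.105); print(c,"can",len(G),cv2.minEnclosingCircle(G[:,:2].astype(np.float32)) if len(G) else 0)
    G=sel(P,.5,.62,-.09,.02,.12,.21); 
    if len(G): print("bristle",len(G),G.min(0),G.max(0))
    for n in ["bottle_brush","brush_collar"]:
        for r in tip_of(c,n)[:1]: print(n,round(r["confidence"],2),world(T,r["at"]).round(4))
    if c=="scene": cv2.imwrite("pics/c2.png",cv2.resize(p[100:290,220:420],None,fx=3,fy=3))
E
```

```text
8.3 [ 0.56073842 -0.03578207  0.29940236] [-3.14047875e+00  1.60146595e-03  3.80001786e-03]
scene can 339 ((0.5615326762199402, -0.035009514540433884), 0.03913985937833786)
bristle 459 [ 0.53460446 -0.06010878  0.1520921 ] [ 0.58389547 -0.01093236  0.20988914]
bottle_brush 0.96 [ 0.5591 -0.0354  0.1477]
brush_collar 0.95 [ 0.5539 -0.0403  0.2658]
top can 72 ((0.561643123626709, -0.03795943781733513), 0.03772009164094925)
bristle 103 [ 0.53638732 -0.05977838  0.15808476] [ 0.56166233 -0.014608    0.20996375]
bottle_brush 0.48 [ 0.5629 -0.0344  0.1477]
brush_collar 0.54 [ 0.5601 -0.0371  0.265 ]
wrist can 524 ((0.5633683800697327, -0.034854110330343246), 0.03771320730447769)
bristle 1771 [ 0.54414359 -0.05946498  0.15737811] [ 0.58714062 -0.00947247  0.20999832]
bottle_brush 0.83 [ 0.5615 -0.0321  0.1525]
brush_collar 0.71 [ 0.5668 -0.0338  0.2655]
```

View pics/c2.png

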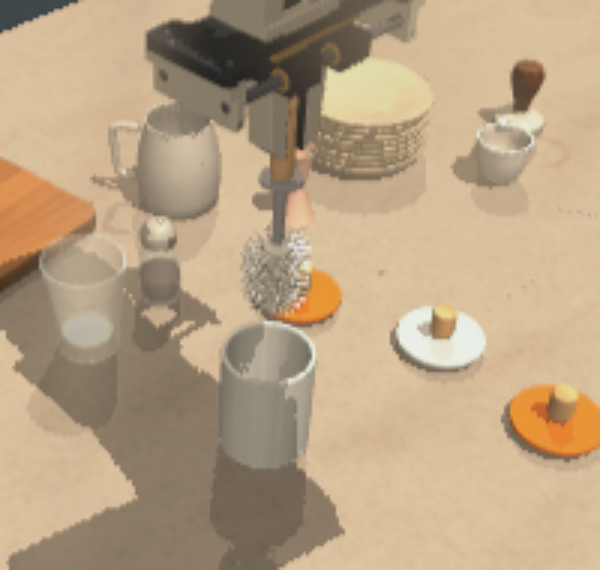

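The crop shows the brush held upright with its bristles at (275,270), directly above the canister mouth at (268,355). The metal lid at (440,335) hasn't moved. Pushing down now.

>>> arm_command([
  [0.001, 0, 0.02, 0, 0, 0, 255],
  [0, 0, 0.03, 0, 0, 0, 255],
  [0, 0, 0.03, 0, 0, 0, 255],
  [0, 0, 0.03, 0, 0, 0, 255],
  [0, 0, 0.02, 0, 0, 0, 255],
  [0, 0, 0.008, 0, 0, 0, 255],
  [0, 0, 0, 0, 0, 0, 255],
  [0, 0, 0, 0, 0, 0, 255],
])

```text
time: 9.55
tool_pos: [0.5629, -0.0364, 0.1638]
tool_rot: [3.141, -0.001, 0.003]
ft_force: [0.7, -0.8, -1.1]
opening: 0.0157
```

>>> arm_command([
  [0, 0, 0.003, 0, 0, 0, 255],
  [0, 0, 0, 0, 0, 0, 255],
  [0, 0, 0, 0, 0, 0, 255],
])

```text
time: 9.85
tool_pos: [0.5624, -0.0363, 0.1602]
tool_rot: [3.141, -0.001, 0.001]
ft_force: [-0.4, -0.0, -1.0]
opening: 0.0155
```

>>> arm_command([
  [0, 0, 0.002, 0, 0, 0, 255],
  [0, 0, 0, 0, 0, 0, 255],
  [0, 0, 0, 0, 0, 0, 255],
])

```text
time: 10.15
tool_pos: [0.5622, -0.0363, 0.1576]
tool_rot: [3.142, -0.001, -0.0]
ft_force: [-0.1, 0.3, -0.5]
opening: 0.0157
```

>>> arm_command([
  [0, 0, 0.0015, 0, 0, 0, 255],
  [0, 0, 0, 0, 0, 0, 255],
  [0, 0, 0, 0, 0, 0, 255],
])

```text
time: 10.45
tool_pos: [0.5622, -0.0363, 0.1561]
tool_rot: [3.142, -0.001, -0.0]
ft_force: [-0.2, -0.1, -1.9]
opening: 0.0156
```

>>> arm_command([
  [0, 0, 0.001, 0, 0, 0, 255],
  [0, 0, 0, 0, 0, 0, 255],
  [0, 0, 0, 0, 0, 0, 255],
])

```text
time: 10.75
tool_pos: [0.5622, -0.0363, 0.1552]
tool_rot: [3.141, -0.001, -0.0]
ft_force: [0.1, -0.4, -0.7]
opening: 0.0152
```

>>> arm_command([
  [0, 0, 0.001, 0, 0, 0, 255],
  [0, 0, 0, 0, 0, 0, 255],
  [0, 0, 0, 0, 0, 0, 255],
])

```text
time: 11.05
tool_pos: [0.5622, -0.0363, 0.1542]
tool_rot: [3.142, -0.001, -0.0]
ft_force: [0.1, 0.3, -0.3]
opening: 0.0154
```

>>> arm_command([
  [0, 0, 0.001, 0, 0, 0, 255],
  [0, 0, 0, 0, 0, 0, 255],
  [0, 0, 0, 0, 0, 0, 255],
])

```text
time: 11.35
tool_pos: [0.5624, -0.0364, 0.1535]
tool_rot: [3.141, -0.001, 0.001]
ft_force: [-0.3, -0.3, 1.9]
opening: 0.0154
```

>>> arm_command([
  [0, 0, 0.001, 0, 0, 0, 255],
  [0, 0, 0, 0, 0, 0, 255],
  [0, 0, 0, 0, 0, 0, 255],
])

```text
time: 11.65
tool_pos: [0.5627, -0.0365, 0.1535]
tool_rot: [3.141, -0.001, 0.003]
ft_force: [-1.7, 0.2, 8.3]
opening: 0.0154
```

The tip touches the floor at TCP z 0.1535 with 8 N, so that's the first push. Now the up strokes and two more pushes.

>>> arm_command([
  [0, 0, -0.015, 0, 0, 0, 255],
  [0, 0, -0.025, 0, 0, 0, 255],
  [0, 0, -0.025, 0, 0, 0, 255],
  [0, 0, -0.02, 0, 0, 0, 255],
  [0, 0, -0.01, 0, 0, 0, 255],
  [0, 0, 0, 0, 0, 0, 255],
  [0, 0, 0.02, 0, 0, 0, 255],
  [0, 0, 0.03, 0, 0, 0, 255],
  [0, 0, 0.025, 0, 0, 0, 255],
  [0, 0, 0.015, 0, 0, 0, 255],
  [0, 0, 0.005, 0, 0, 0, 255],
  [0, 0, 0, 0, 0, 0, 255],
])

```text
time: 12.85
tool_pos: [0.5616, -0.0362, 0.1519]
tool_rot: [-3.141, 0.001, 0.002]
ft_force: [-2.8, 0.1, 7.3]
opening: 0.0154
```

>>> arm_command([
  [0, 0, 0, 0, 0, 0, 255],
  [0, 0, 0, 0, 0, 0, 255],
])

```text
time: 13.05
tool_pos: [0.5616, -0.0362, 0.1519]
tool_rot: [-3.141, 0.001, 0.002]
ft_force: [-2.4, 0.4, 7.0]
opening: 0.0155
```

>>> arm_command([
  [0, 0, -0.015, 0, 0, 0, 255],
  [0, 0, -0.025, 0, 0, 0, 255],
  [0, 0, -0.025, 0, 0, 0, 255],
  [0, 0, -0.02, 0, 0, 0, 255],
  [0, 0, -0.01, 0, 0, 0, 255],
  [0, 0, 0, 0, 0, 0, 255],
])

```text
time: 13.65
tool_pos: [0.5624, -0.0364, 0.2474]
tool_rot: [3.141, -0.001, 0.001]
ft_force: [0.4, -0.2, -1.3]
opening: 0.0155
```

>>> arm_command([
  [0, 0, 0.02, 0, 0, 0, 255],
  [0, 0, 0.03, 0, 0, 0, 255],
  [0, 0, 0.025, 0, 0, 0, 255],
  [0, 0, 0.015, 0, 0, 0, 255],
  [0, 0, 0.005, 0, 0, 0, 255],
  [0, 0, 0, 0, 0, 0, 255],
  [0, 0, 0, 0, 0, 0, 255],
  [0, 0, 0, 0, 0, 0, 255],
])

```text
time: 14.45
tool_pos: [0.5617, -0.0362, 0.1512]
tool_rot: [-3.141, 0.001, 0.003]
ft_force: [-0.1, -0.6, -1.0]
opening: 0.0155
```

>>> arm_command([
  [0, 0, 0.0015, 0, 0, 0, 255],
  [0, 0, 0, 0, 0, 0, 255],
  [0, 0, 0, 0, 0, 0, 255],
])

```text
time: 14.75
tool_pos: [0.5621, -0.0363, 0.151]
tool_rot: [3.141, -0.001, 0.0]
ft_force: [-1.6, 0.8, 4.6]
opening: 0.0156
```

>>> arm_command([
  [0, 0, -0.015, 0, 0, 0, 255],
  [0, 0, -0.025, 0, 0, 0, 255],
  [0, 0, -0.025, 0, 0, 0, 255],
  [0, 0, -0.025, 0, 0, 0, 255],
  [0, 0, -0.03, 0, 0, 0, 255],
  [0, 0, -0.03, 0, 0, 0, 255],
  [0, 0, 0, 0, 0, 0, 255],
  [-0.02, -0.03, 0, 0, 0, 0, 255],
  [-0.013, -0.036, 0, 0, 0, 0, 255],
  [-0.013, -0.036, 0, 0, 0, 0, 255],
  [-0.013, -0.036, 0, 0, 0, 0, 255],
  [-0.013, -0.036, 0, 0, 0, 0, 255],
])

```text
time: 15.95
tool_pos: [0.4892, 0.1389, 0.2993]
tool_rot: [3.141, -0.001, -0.003]
ft_force: [1.0, -0.3, -0.7]
opening: 0.0157
```

>>> arm_command([
  [-0.013, -0.036, 0, 0, 0, 0, 255],
  [-0.013, -0.036, 0, 0, 0, 0, 255],
  [-0.01, -0.036, 0, 0, 0, 0, 255],
  [0, -0.028, 0, 0, 0, 0, 255],
  [0, -0.015, 0, 0, 0, 0, 255],
  [0, 0, 0, 0, 0, 0, 255],
  [0, 0, 0, 0, 0, 0, 255],
])

```text
time: 16.65
tool_pos: [0.4544, 0.288, 0.2999]
tool_rot: [3.14, -0.001, -0.002]
ft_force: [0.7, -0.5, -0.8]
opening: 0.0154
```

```bash
python3 - <<'E'
from h import *
s=observe(); print(s["time"],s["tool_pos"],s["tool_rot"])
tp=s["tool_pos"]
for c in ["scene","wrist","top"]:
    p,d,K,T=snap(c); P=pts(d,K,T); cv2.imwrite(f"pics/{c}3.png",p)
    x,y=tp[:2]; a=(x-.04,x+.04,y-.04,y+.04)
    for nm,za,zb in (("bristle",.14,.213),("stem",.225,.255),("collar",.262,.28)):
        G=sel(P,*a,za,zb)
        if len(G)>3: print(c,nm,len(G),G.min(0).round(4),G.max(0).round(4))
    G=sel(P,.49,.7,.24,.34,.134,.143)
    if len(G): print("fork",len(G),G.min(0).round(4),G.max(0).round(4))
    G=sel(P,.5,.62,-.09,.02,.09,.105); print("can",len(G),cv2.minEnclosingCircle(G[:,:2].astype(np.float32)) if len(G) else 0)
    for n in ["bottle_brush","brush_collar","stand_hook"]:
        for r in tip_of(c,n)[:1]: print(n,round(r["confidence"],2),world(T,r["at"]).round(4))
    if c=="scene": a_=cv2.resize(p[170:370,140:310],None,fx=2.5,fy=2.5)
cv2.imwrite("pics/c3.png",np.hstack([a_,cv2.resize(p[150:300,150:270],(400,500))]))
E
```

```text
16.65 [0.45441807 0.28797875 0.29985369] [ 3.14020741e+00 -8.47228941e-04 -1.77022677e-03]
scene bristle 795 [0.4262 0.2628 0.157 ] [0.4779 0.313  0.213 ]
scene stem 66 [0.447  0.284  0.2256] [0.4537 0.2927 0.2532]
scene collar 195 [0.4356 0.2731 0.2676] [0.4635 0.3037 0.2799]
fork 625 [0.5078 0.2642 0.134 ] [0.613  0.3093 0.1429]
can 254 ((0.5620399713516235, -0.03483004495501518), 0.038970448076725006)
bottle_brush 0.77 [0.4536 0.2882 0.1511]
brush_collar 0.77 [0.4498 0.2855 0.2686]
stand_hook 0.68 [0.5441 0.2873 0.1424]
wrist bristle 1892 [0.4357 0.2636 0.159 ] [0.4787 0.3138 0.213 ]
wrist stem 64 [0.4543 0.2843 0.225 ] [0.4583 0.2931 0.2403]
wrist collar 708 [0.4544 0.273  0.269 ] [0.4697 0.3041 0.28  ]
fork 3351 [0.5091 0.2655 0.1343] [0.6147 0.3098 0.143 ]
can 695 ((0.5612082481384277, -0.023609790951013565), 0.03570757433772087)
bottle_brush 0.83 [0.4509 0.2916 0.1528]
brush_collar 0.96 [0.4547 0.2895 0.2675]
stand_hook 0.76 [0.5389 0.2883 0.1409]
top bristle 47 [0.429  0.2654 0.1647] [0.4748 0.2833 0.2127]
fork 265 [0.5206 0.2626 0.1341] [0.6143 0.3072 0.1428]
can 115 ((0.5625078082084656, -0.03835709020495415), 0.03818788006901741)
bottle_brush 0.41 [0.4486 0.2881 0.1488]
brush_collar 0.42 [0.4505 0.2842 0.2714]
stand_hook 0.72 [0.5373 0.2867 0.1374]
```

View pics/c3.png

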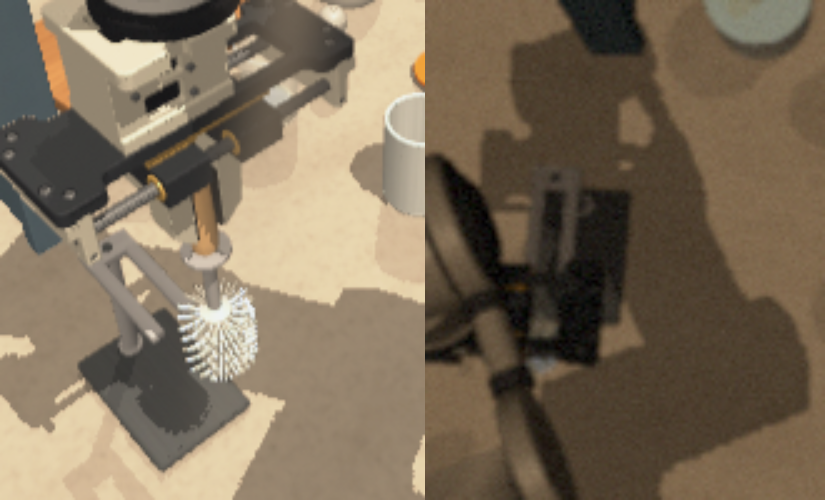

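The crop shows the brush hanging vertically in front of the fork, with the collar at (207,250) and the prong ends near (155,330). The canister hasn't moved. Lowering, then sliding into the fork.

>>> arm_command([
  [0, -0.001, 0.03, 0, 0, 0, 255],
  [0, 0, 0.035, 0, 0, 0, 255],
  [0, 0, 0.035, 0, 0, 0, 255],
  [0, 0, 0.023, 0, 0, 0, 255],
  [0, 0, 0, 0, 0, 0, 255],
  [0, 0, 0, 0, 0, 0, 255],
])

```text
time: 17.85
tool_pos: [0.4547, 0.2899, 0.1783]
tool_rot: [-3.142, 0.001, -0.001]
ft_force: [1.1, 0.6, -0.1]
opening: 0.0156
```

>>> arm_command([
  [0.02, 0.0005, 0, 0, 0, 0, 255],
  [0.02, 0.0005, 0, 0, 0, 0, 255],
  [0, 0, 0, 0, 0, 0, 255],
])

```text
time: 18.15
tool_pos: [0.4974, 0.289, 0.1798]
tool_rot: [-3.14, 0.003, -0.008]
ft_force: [-0.3, -0.7, -1.3]
opening: 0.0153
```

>>> arm_command([
  [0.015, 0.0003, 0, 0, 0, 0, 255],
  [0.015, 0.0003, 0, 0, 0, 0, 255],
  [0.014, 0.0003, 0, 0, 0, 0, 255],
  [0.003, 0, 0, 0, 0, 0, 255],
  [0, 0, 0, 0, 0, 0, 255],
  [0, 0, 0, 0, 0, 0, 255],
])

```text
time: 18.75
tool_pos: [0.5406, 0.288, 0.1781]
tool_rot: [-3.142, 0.0, 0.0]
ft_force: [0.3, 0.6, -0.6]
opening: 0.0154
```

>>> arm_command([
  [0, 0, 0.004, 0, 0, 0, 255],
  [0, 0, 0, 0, 0, 0, 255],
  [0, 0, 0, 0, 0, 0, 255],
])

```text
time: 19.05
tool_pos: [0.541, 0.2879, 0.1735]
tool_rot: [3.141, -0.0, -0.001]
ft_force: [-0.3, 0.2, -2.4]
opening: 0.0156
```

>>> arm_command([
  [0.001, 0, 0.002, 0, 0, 0, 255],
  [0, 0, 0, 0, 0, 0, 255],
  [0, 0, 0, 0, 0, 0, 255],
])

```text
time: 19.35
tool_pos: [0.5425, 0.2879, 0.172]
tool_rot: [-3.141, 0.001, -0.001]
ft_force: [-0.4, 0.4, 1.9]
opening: 0.0153
```

>>> arm_command([
  [0, 0, 0.001, 0, 0, 0, 255],
  [0, 0, 0, 0, 0, 0, 255],
  [0, 0, 0, 0, 0, 0, 255],
])

```text
time: 19.65
tool_pos: [0.5425, 0.2879, 0.1719]
tool_rot: [-3.141, 0.001, -0.002]
ft_force: [-2.8, -0.1, 6.5]
opening: 0.0156
```

Contact on the fork at 6.5 N. I'll open the gripper, going gently at first.

>>> arm_command([
  [0, 0, -0.0008, 0, 0, 0, 255],
  [0, 0, 0, 0, 0, 0, 200],
  [0, 0, 0, 0, 0, 0, 150],
  [0, 0, 0, 0, 0, 0, 100],
  [0, 0, 0, 0, 0, 0, 50],
  [0, 0, 0, 0, 0, 0, 0],
  [0, 0, 0, 0, 0, 0, 0],
  [0, 0, 0, 0, 0, 0, 0],
  [0, 0, 0, 0, 0, 0, 0],
  [0, 0, 0, 0, 0, 0, 0],
])

```text
time: 20.65
tool_pos: [0.5424, 0.2878, 0.1715]
tool_rot: [3.142, -0.001, 0.0]
ft_force: [0.3, 0.0, 0.5]
opening: 0.0788
```

>>> arm_command([
  [0, 0, -0.02, 0, 0, 0, 0],
  [0, 0, -0.03, 0, 0, 0, 0],
  [0, 0, -0.04, 0, 0, 0, 0],
  [0, 0, -0.04, 0, 0, 0, 0],
  [-0.044, 0, 0, 0, 0, 0, 0],
  [0, 0, 0, 0, 0, 0, 0],
  [0, 0, 0, 0, 0, 0, 0],
  [0, 0, 0, 0, 0, 0, 0],
])

```text
time: 21.45
tool_pos: [0.4988, 0.2878, 0.3013]
tool_rot: [3.141, -0.001, 0.0]
ft_force: [0.7, -0.2, 0.0]
opening: 0.092
```

```bash
python3 - <<'E'
from h import *
s=observe(); print(s["time"],s["tool_pos"],s["opening"])
p,d,K,T=snap("wrist"); P=pts(d,K,T); cv2.imwrite("pics/w4.png",p[60:240,190:370].repeat(2,0).repeat(2,1))
for za,zb in ((.134,.1425),(.1432,.150),(.16,.2),(.205,.22)):
    G=sel(P,.49,.7,.24,.34,za,zb)
    if len(G): print(za,len(G),G.min(0).round(4),G.max(0).round(4))
p,d,K,T=snap("scene"); cv2.imwrite("pics/c4.png",np.hstack([cv2.imread("pics/w4.png"),cv2.resize(p[240:370,150:280],(360,360))])); P=pts(d,K,T)
G=sel(P,.49,.7,.24,.34,.205,.22); print(G.min(0),G.max(0))
for n in ["bottle_brush","brush_collar","stand_hook"]:
    for r in tip_of("scene",n)[:1]: print(n,round(r["confidence"],2),world(T,r["at"]).round(4))
E
```

```text
21.45 [0.49882678 0.28784699 0.30131611] 0.09202452828027424
0.134 2642 [0.5099 0.2656 0.1341] [0.6146 0.31   0.1425]
0.1432 301 [0.5307 0.274  0.1432] [0.6068 0.304  0.1475]
0.16 101 [0.5435 0.2809 0.1601] [0.55   0.2972 0.1962]
0.205 318 [0.5335 0.281  0.205 ] [0.5496 0.2968 0.2132]
[0.53133459 0.28010252 0.20503675] [0.54688886 0.29609568 0.21229717]
bottle_brush 0.7 [0.5395 0.2919 0.0235]
brush_collar 0.57 [0.5372 0.2862 0.138 ]
stand_hook 0.7 [0.5381 0.2858 0.1423]
```

View pics/c4.png

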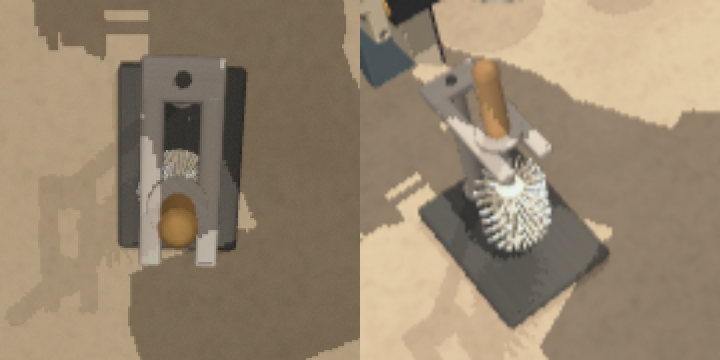

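The crop shows the collar seated across both prongs with the handle upright, at (178,215) on the left and (490,100) on the right. The heights match the start. Now to the lid.

>>> arm_command([
  [0, 0.02, 0, 0, 0, 0, 0],
  [0, 0.045, 0, 0, 0, 0, 0],
  [0, 0.045, 0, 0, 0, 0, 0],
  [0, 0.045, 0, 0, 0, 0, 0],
  [0, 0.045, 0, 0, 0, 0, 0],
  [0, 0.045, 0, 0, 0, 0, 0],
  [0, 0.045, 0, 0, 0, 0, 0],
  [0, 0.045, 0, 0, 0, 0, 0],
  [0, 0.045, 0, 0, 0, 0, 0],
  [0, 0.045, 0, 0, 0, 0, 0],
  [0, 0.045, 0.03, 0, 0, 0, 0],
  [0, 0.045, 0.04, 0, 0, 0, 0],
])

```text
time: 22.9
tool_pos: [0.4987, -0.219, 0.241]
tool_rot: [3.139, -0.002, 0.005]
ft_force: [0.4, 0.5, -0.1]
opening: 0.0915
```

>>> arm_command([
  [0, 0.012, 0.03, 0, 0, 0, 0],
  [0, 0, 0, 0, 0, 0, 0],
  [0, 0, 0, 0, 0, 0, 0],
  [0, 0, 0, 0, 0, 0, 0],
])

```text
time: 23.3
tool_pos: [0.4991, -0.2277, 0.2125]
tool_rot: [3.14, 0.001, 0.004]
ft_force: [-0.6, -1.2, 0.7]
opening: 0.0918
```

```bash
python3 - <<'E'
from h import *
s=observe(); print(s["time"],s["tool_pos"],s["tool_rot"])
for c in ["wrist","scene"]:
    p,d,K,T=snap(c); P=pts(d,K,T)
    if c=="wrist": cv2.imwrite("pics/w5.png",p)
    for nm,za,zb in (("disc",.009,.02),("knob",.039,.05)):
        G=sel(P,.48,.58,-.29,-.19,za,zb)
        if len(G): print(c,nm,len(G),cv2.minEnclosingCircle(G[:,:2].astype(np.float32)),np.median(G[:,2]))
    for n in ["lid_knob"]:
        for r in tip_of(c,n)[:3]: print(n,round(r["confidence"],2),world(T,r["at"]).round(4),pix(K,r["at"]))
E
```

```text
23.3 [ 0.49911139 -0.22766023  0.21252008] [3.14013520e+00 8.76692856e-04 4.28823853e-03]
wrist disc 3393 ((0.5304113030433655, -0.23911498486995697), 0.04103601351380348) 0.01268836155034253
wrist knob 303 ((0.5304366946220398, -0.23900894820690155), 0.010812070220708847) 0.04242992594849759
lid_knob 0.94 [ 0.3962 -0.2307  0.0294] [282 277]
lid_knob 0.62 [ 0.5311 -0.2399  0.0323] [290 171]
lid_knob 0.59 [ 0.6644 -0.1911  0.0315] [242  34]
scene disc 394 ((0.5282282829284668, -0.24021388590335846), 0.04370616376399994) 0.012136829345121503
scene knob 32 ((0.5292735695838928, -0.23965966701507568), 0.010251404717564583) 0.04150905581530101
lid_knob 0.83 [ 0.6647 -0.1895  0.0329] [318 191]
lid_knob 0.72 [ 0.3976 -0.2238  0.0311] [406 233]
lid_knob 0.68 [ 0.531  -0.2378  0.0272] [366 207]
```

View pics/w5.png

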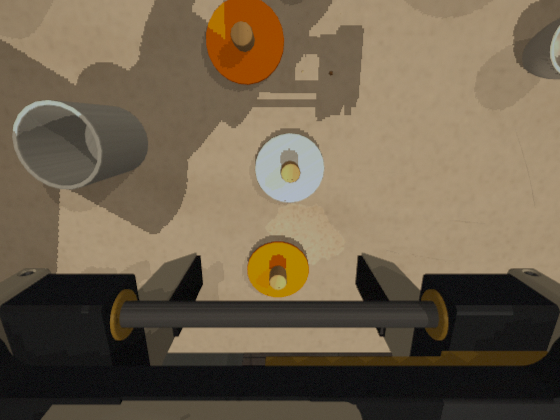

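The metal lid is at (290,170) with its knob at (290,173), measured at (0.530, -0.239). The orange ones are at (245,40) and (278,270). Going for the knob.

>>> arm_command([
  [0.016, 0.006, 0, 0, 0, 0, 0],
  [0.015, 0.0055, 0, 0, 0, 0, 0],
  [0, 0, 0.04, 0, 0, 0, 0],
  [0, 0, 0.04, 0, 0, 0, 0],
  [0, 0, 0.04, 0, 0, 0, 0],
  [0, 0, 0.035, 0, 0, 0, 0],
  [0, 0, 0.02, 0, 0, 0, 0],
  [0, 0, 0.01, 0, 0, 0, 0],
  [0, 0, 0, 0, 0, 0, 0],
  [0, 0, 0, 0, 0, 0, 0],
])

```text
time: 24.5
tool_pos: [0.53, -0.24, 0.0268]
tool_rot: [3.14, -0.0, 0.003]
ft_force: [-0.1, 0.3, 0.4]
opening: 0.0917
```

>>> arm_command([
  [0, -0.0008, 0.002, 0, 0, 0, 150],
  [0, 0, 0, 0, 0, 0, 255],
  [0, 0, 0, 0, 0, 0, 255],
  [0, 0, 0, 0, 0, 0, 255],
  [0, 0, 0, 0, 0, 0, 255],
  [0, 0, 0, 0, 0, 0, 255],
  [0, 0, 0, 0, 0, 0, 255],
  [0, 0, 0, 0, 0, 0, 255],
  [0, 0, 0, 0, 0, 0, 255],
  [0, 0, 0, 0, 0, 0, 255],
  [0, 0, 0, 0, 0, 0, 255],
  [0, 0, 0, 0, 0, 0, 255],
])

```text
time: 25.7
tool_pos: [0.5291, -0.2389, 0.0236]
tool_rot: [3.141, -0.001, 0.0]
ft_force: [0.4, -0.1, 0.2]
opening: 0.0214
```

>>> arm_command([
  [0, 0, -0.01, 0, 0, 0, 255],
  [0, 0, -0.03, 0, 0, 0, 255],
  [0, 0, -0.04, 0, 0, 0, 255],
  [0, 0, -0.04, 0, 0, 0, 255],
  [0, 0, -0.03, 0, 0, 0, 255],
  [0, 0, 0, 0, 0, 0, 255],
])

```text
time: 26.3
tool_pos: [0.5312, -0.24, 0.1792]
tool_rot: [3.136, -0.001, 0.013]
ft_force: [0.2, -1.6, -1.1]
opening: 0.0214
```

>>> arm_command([
  [0.003, -0.02, 0, 0, 0, 0, 255],
  [0.005, -0.033, 0, 0, 0, 0, 255],
  [0.006, -0.035, 0, 0, 0, 0, 255],
  [0.006, -0.035, 0, 0, 0, 0, 255],
  [0.005, -0.035, 0, 0, 0, 0, 255],
  [0.004, -0.03, 0, 0, 0, 0, 255],
  [0.002, -0.015, 0, 0, 0, 0, 255],
  [0, 0, 0, 0, 0, 0, 255],
  [0, 0, 0, 0, 0, 0, 255],
  [0, 0, 0, 0, 0, 0, 255],
])

```text
time: 27.3
tool_pos: [0.56, -0.0372, 0.1734]
tool_rot: [3.141, -0.003, -0.001]
ft_force: [-0.4, -0.4, -0.7]
opening: 0.0211
```

```bash
python3 - <<'E'
from h import *
s=observe(); print(s["time"],s["tool_pos"],s["tool_rot"])
for c in ["scene","wrist","top"]:
    p,d,K,T=snap(c); P=pts(d,K,T)
    for nm,za,zb in (("rim",.08,.106),("disc",.15,.172),("all",.14,.155)):
        G=sel(P,.50,.63,-.1,.03,za,zb)
        if len(G)>3: print(c,nm,len(G),cv2.minEnclosingCircle(G[:,:2].astype(np.float32)),G[:,2].min(),np.median(G[:,2]),G[:,2].max())
    if c=="scene": cv2.imwrite("pics/c6.png",cv2.resize(p[130:270,240:380],(600,600)))
E
```

```text
27.3 [ 0.56003795 -0.0372407   0.17337034] [ 3.14113128e+00 -2.99340056e-03 -5.39935671e-04]
scene rim 395 ((0.5615876317024231, -0.035229042172431946), 0.03924689441919327) 0.08013492938729394 0.09143196102440965 0.1026154565018117
scene disc 429 ((0.5582582354545593, -0.03563244640827179), 0.04113510251045227) 0.1572201874434953 0.1619006254038423 0.1718433950068472
wrist rim 864 ((0.5743701457977295, -0.034148912876844406), 0.035969868302345276) 0.08001289490476746 0.09906063624891438 0.1021617676514717
wrist disc 6697 ((0.5628123879432678, -0.03644610568881035), 0.04069499671459198) 0.15835229276091253 0.16263911724189703 0.1719945064993473
top rim 43 ((0.544985294342041, -0.03695422783493996), 0.03333861753344536) 0.08014730938171022 0.09712211910841773 0.10449739920971712
top disc 111 ((0.5352678894996643, -0.03812556713819504), 0.02854066528379917) 0.15305061820256194 0.1627789648972655 0.17008123047451473
```

View pics/c6.png

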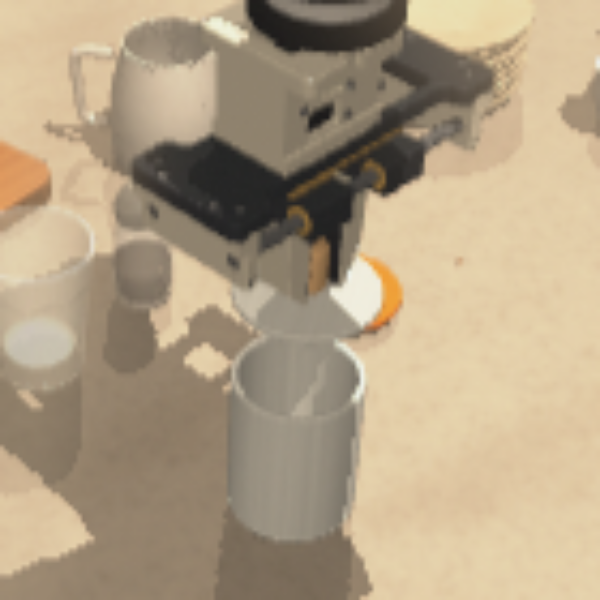

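The crop shows the lid held level at (310,300) over the canister mouth at (297,375). It's off by about 2 mm, so I'll correct and lower it.

>>> arm_command([
  [0.0015, -0.001, 0.01, 0, 0, 0, 255],
  [0, 0, 0.02, 0, 0, 0, 255],
  [0, 0, 0.01, 0, 0, 0, 255],
  [0, 0, 0.008, 0, 0, 0, 255],
  [0, 0, 0, 0, 0, 0, 255],
  [0, 0, 0, 0, 0, 0, 255],
])

```text
time: 28.05
tool_pos: [0.5619, -0.035, 0.1258]
tool_rot: [3.141, -0.001, 0.001]
ft_force: [1.0, 0.4, -0.7]
opening: 0.0211
```

>>> arm_command([
  [0, 0, 0.004, 0, 0, 0, 255],
  [0, 0, 0, 0, 0, 0, 255],
  [0, 0, 0, 0, 0, 0, 255],
])

```text
time: 28.35
tool_pos: [0.5618, -0.0349, 0.1218]
tool_rot: [3.141, -0.001, 0.001]
ft_force: [0.0, -0.3, -1.0]
opening: 0.0214
```

>>> arm_command([
  [0, 0, 0.003, 0, 0, 0, 255],
  [0, 0, 0, 0, 0, 0, 255],
  [0, 0, 0, 0, 0, 0, 255],
])

```text
time: 28.65
tool_pos: [0.5616, -0.0349, 0.1185]
tool_rot: [3.142, -0.001, -0.0]
ft_force: [-0.7, -0.7, -0.7]
opening: 0.0212
```

>>> arm_command([
  [0, 0, 0.002, 0, 0, 0, 255],
  [0, 0, 0, 0, 0, 0, 255],
  [0, 0, 0, 0, 0, 0, 255],
])

```text
time: 28.95
tool_pos: [0.5617, -0.0349, 0.1165]
tool_rot: [3.142, -0.001, -0.0]
ft_force: [0.4, -0.5, -1.1]
opening: 0.0214
```

>>> arm_command([
  [0, 0, 0.001, 0, 0, 0, 255],
  [0, 0, 0, 0, 0, 0, 255],
  [0, 0, 0, 0, 0, 0, 255],
])

```text
time: 29.25
tool_pos: [0.5617, -0.0349, 0.1155]
tool_rot: [3.142, -0.001, -0.0]
ft_force: [0.2, 0.4, -0.9]
opening: 0.0213
```

>>> arm_command([
  [0, 0, 0.001, 0, 0, 0, 255],
  [0, 0, 0, 0, 0, 0, 255],
  [0, 0, 0, 0, 0, 0, 255],
])

```text
time: 29.55
tool_pos: [0.5618, -0.0349, 0.1155]
tool_rot: [3.141, -0.001, 0.001]
ft_force: [-3.5, 0.3, 6.1]
opening: 0.0216
```

>>> arm_command([
  [0, 0, 0.001, 0, 0, 0, 255],
  [0, 0, 0, 0, 0, 0, 255],
  [0, 0, 0, 0, 0, 0, 255],
])

```text
time: 29.85
tool_pos: [0.5619, -0.0349, 0.1155]
tool_rot: [3.141, -0.001, 0.003]
ft_force: [-4.5, 0.9, 12.7]
opening: 0.0213
```

The lid is seated: it stops at z 0.1155, where I expected 0.1156. Releasing and retreating up and away.

>>> arm_command([
  [0, 0, -0.0018, 0, 0, 0, 255],
  [0, 0, 0, 0, 0, 0, 200],
  [0, 0, 0, 0, 0, 0, 150],
  [0, 0, 0, 0, 0, 0, 100],
  [0, 0, 0, 0, 0, 0, 50],
  [0, 0, 0, 0, 0, 0, 0],
  [0, 0, 0, 0, 0, 0, 0],
  [0, 0, 0, 0, 0, 0, 0],
  [0, 0, -0.01, 0, 0, 0, 0],
  [0, 0, -0.03, 0, 0, 0, 0],
  [0, 0, -0.04, 0, 0, 0, 0],
  [0, 0, -0.04, 0, 0, 0, 0],
])

```text
time: 31.05
tool_pos: [0.5614, -0.0348, 0.2373]
tool_rot: [3.142, -0.001, -0.0]
ft_force: [1.1, 0.8, 0.3]
opening: 0.0913
```

>>> arm_command([
  [-0.02, 0.01, -0.04, 0, 0, 0, 0],
  [-0.03, 0.03, -0.02, 0, 0, 0, 0],
  [-0.02, 0.04, 0, 0, 0, 0, 0],
  [0, 0.04, 0, 0, 0, 0, 0],
  [0, 0.04, 0, 0, 0, 0, 0],
  [0, 0.02, 0, 0, 0, 0, 0],
  [0, 0, 0, 0, 0, 0, 0],
  [0, 0, 0, 0, 0, 0, 0],
  [0, 0, 0, 0, 0, 0, 0],
])

```text
time: 31.95
tool_pos: [0.4916, -0.2137, 0.2957]
tool_rot: [-3.141, -0.001, -0.001]
ft_force: [-0.2, 0.6, 0.2]
opening: 0.092
```

```bash
python3 - <<'E'
from h import *
s=observe(); print(s["time"],s["tool_pos"],s["opening"])
for c in ["scene","top"]:
    p,d,K,T=snap(c); P=pts(d,K,T)
    for nm,za,zb in (("disc",.1,.112),("knob",.13,.14),("knobtop",.133,.14)):
        G=sel(P,.50,.63,-.1,.03,za,zb)
        if len(G)>3: print(c,nm,len(G),cv2.minEnclosingCircle(G[:,:2].astype(np.float32)),np.median(G[:,2]),G[:,2].std())
    G=sel(P,.50,.63,-.1,.03,.1,.112)
    A=np.c_[G[:,:2],np.ones(len(G))]; print("slope",np.linalg.lstsq(A,G[:,2],rcond=None)[0])
    G=sel(P,.49,.7,.24,.34,.205,.22); print("brush top",G.min(0).round(4),G.max(0).round(4))
    for n in ["squat_canister","tumbler_b","sugar_shaker","jigger_copper"]:
        for r in boxes_of(c,n)[:1]: print(n,world(T,r["at"]).round(3))
    if c=="scene": cv2.imwrite("pics/c7.png",cv2.resize(p[120:370,140:440],(720,600)))
E
```

```text
31.95 [ 0.49164493 -0.21368545  0.29574057] 0.09203300547212785
scene disc 545 ((0.5610151290893555, -0.03441113233566284), 0.04172695055603981) 0.10398357692514681 0.001425896476347016
scene knob 49 ((0.5616353750228882, -0.03398299962282181), 0.010990125127136707) 0.13371666481455324 0.001215319854967054
scene knobtop 37 ((0.5616353750228882, -0.03398299962282181), 0.010990125127136707) 0.13413044884322978 0.0007111753717151006
slope [ 0.00430098 -0.00118419  0.10158719]
brush top [0.531  0.2802 0.205 ] [0.5463 0.2968 0.2119]
squat_canister [0.777 0.132 0.073]
tumbler_b [0.746 0.001 0.065]
sugar_shaker [ 0.753 -0.089  0.045]
jigger_copper [ 0.751 -0.286  0.032]
top disc 498 ((0.5629941821098328, -0.03638450428843498), 0.041078224778175354) 0.10511861340907391 0.0026091469694152223
top knob 38 ((0.5627902746200562, -0.03690960258245468), 0.010429534129798412) 0.13464591805792603 0.002190269706956947
top knobtop 30 ((0.5633330941200256, -0.03733067214488983), 0.01015960332006216) 0.13529500443276654 0.0017554891012278538
slope [ 0.00098552 -0.00149999  0.10457166]
brush top [0.5331 0.278  0.2074] [0.5471 0.2913 0.2155]
squat_canister [0.792 0.117 0.074]
tumbler_b [ 0.769 -0.01   0.052]
sugar_shaker [ 0.752 -0.104  0.071]
jigger_copper [ 0.76  -0.296  0.04 ]
```

View pics/c7.png

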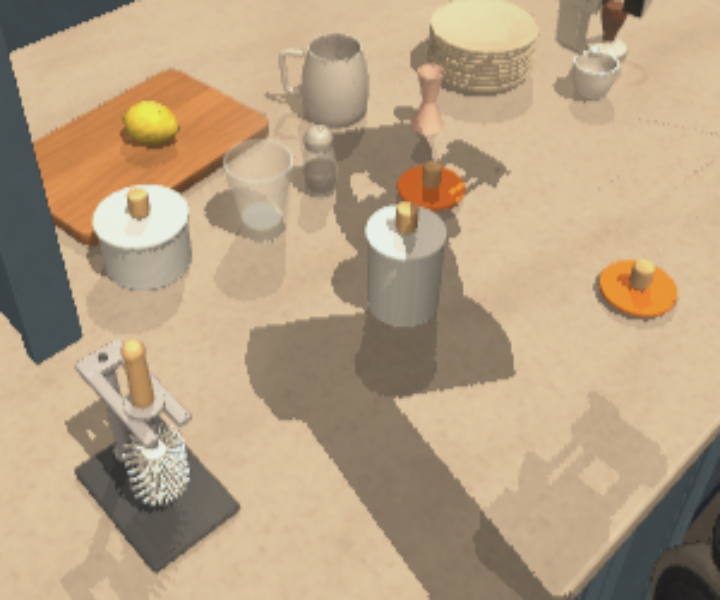

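The lid sits level and centred on the canister at (405,235), the brush hangs in its fork at (140,400), and the other things haven't moved.

```bash
python3 -c "from cell import *; print(sign_off())"
```

```text
the job is handed in; nothing more can be done
None
```

The job is done and handed in at about 32 s of the 72 s allowed; sign-off gives no verdict.

**What I did:** I took the brush out of its fork and pushed it to the canister floor three times, drawing it up to the mouth after each push. Then I hung it back in the fork, put the metal lid (not an orange one) on the canister, and moved the arm clear.

**Last checks:**
- **Lid:** it is level (slope below 0.5 %) and centred on the rim to within about 2 mm. Its disc top reads 0.104–0.105 m, where 0.105 is expected.
- **Brush:** it hangs upright with the collar on both prongs, at the same height as at the start and within about 2 mm of its old place.
- **Canister and bystanders:** the canister has not moved measurably. The four bystanders read within about 4 mm of where they started.
- **Forces:** every reading stayed below about 13 N.

**What disagreed:**
- **Brush slip:** it slid about 2.5 mm up in the grip while pressing on the floor. The third push needed another 1.5 mm to make sure of contact, and I allowed for the slip when hanging the brush up.
- **Camera readings:** an early wrist-camera measurement was 8 mm off because the arm was still settling, so I repeated it with the arm still. The cameras also differ from each other by 2–3 mm.

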